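Pots to their own saucers at the seedling stall

TASK

Stand each of the four potted cacti in the middle of the saucer that has both its colour and its shape (round or square), the square pots with their sides lined up with the sides of their saucers. Keep the pots upright, and leave the stack of white cups and the brown bottle standing where they are.

Things in the scene. Friction and masses are not known exactly. Their poses are not given: they have to be found in the camera images.
- round_blue_pot: Loose blue ROUND flower pot with a small green ball cactus fixed in it. Rim band 58 mm diameter from 34 to 60 mm above the base (grip it there); below the band it tapers to a foot of 46 mm diameter. The cactus stays within 21 mm of the axis and reaches 96 mm above the base. About 0.2 kg, rigid. Origin: centre of its underside; z up along its axis.
- round_blue_saucer: Empty blue ROUND saucer, fixed to the table: 92 mm outer diameter, 12 mm high overall, 4 mm thick floor, flat inside diameter about 80 mm within a 4 mm wall. Origin: centre of its underside, on the table (top of its floor at z = 4 mm); z up along its axis.
- round_yellow_pot: Loose yellow ROUND flower pot with a small green ball cactus fixed in it. Rim band 58 mm diameter from 34 to 60 mm above the base (grip it there); below the band it tapers to a foot of 46 mm diameter. The cactus stays within 21 mm of the axis and reaches 96 mm above the base. About 0.2 kg, rigid. Origin: centre of its underside; z up along its axis.
- round_yellow_saucer: Empty yellow ROUND saucer, fixed to the table: 92 mm outer diameter, 12 mm high overall, 4 mm thick floor, flat inside diameter about 80 mm within a 4 mm wall. Origin: centre of its underside, on the table (top of its floor at z = 4 mm); z up along its axis.
- square_blue_pot: Loose blue SQUARE flower pot with small green column cacti fixed in it. Rim band 56 x 56 mm from 34 to 60 mm above the base (grip it there across two facing sides); below the band a foot of 48 x 48 mm. The cacti stay within 22 mm of the axis and reach 92 mm above the base. About 0.2 kg, rigid. Origin: centre of its underside; z up; x and y square to its sides.
- square_blue_saucer: Empty blue SQUARE saucer, fixed to the table: 92 x 92 mm outside, 12 mm high overall, 4 mm thick floor, inside 84 x 84 mm within a 4 mm wall. Origin: centre of its underside, on the table (top of its floor at z = 4 mm); z up; x and y square to its sides.
- square_yellow_pot: Loose yellow SQUARE flower pot with small green column cacti fixed in it. Rim band 56 x 56 mm from 34 to 60 mm above the base (grip it there across two facing sides); below the band a foot of 48 x 48 mm. The cacti stay within 22 mm of the axis and reach 92 mm above the base. About 0.2 kg, rigid. Origin: centre of its underside; z up; x and y square to its sides.
- square_yellow_saucer: Empty yellow SQUARE saucer, fixed to the table: 92 x 92 mm outside, 12 mm high overall, 4 mm thick floor, inside 84 x 84 mm within a 4 mm wall. Origin: centre of its underside, on the table (top of its floor at z = 4 mm); z up; x and y square to its sides.
- cup_stack: Bystander, loose and light: a stack of three white plastic cups, upside down, 69 mm diameter at the table, 86 mm high. Origin: centre of its underside; z up.
- mister: Bystander, loose: a small brown round bottle with a black cap, 52 mm diameter, 100 mm high. Origin: centre of its underside; z up.

How it is judged:
By the outcome, as a careful person would: the job done as asked, in the order asked, and still so for the second after the job is handed in, with the robot touching nothing.
It also fails if it takes over 122 s, if anything falls off the work surface, if the arm or the gripper's body presses on something with over 40 N, if the wrist force passes 120 N, or if a joint passes its speed limit or range.

ROBOT

A 7-joint arm with a two-finger parallel gripper is mounted at the origin on the work surface. World frame = base frame: x ahead of the robot, y to its left, z up, the work surface at z = 0. Lengths are in m, angles in rad, forces in N, time in s.
With the tool pointing down it reaches from about 0.375 to 0.925 m from the base axis. Payload 3.1 kg.
Tool frame: the origin (TCP) lies midway between the tips of the shut fingers; the grasp point (between the pads) lies 19 mm behind it (r.hold_point_z is the distance from the TCP to the grasp point, in m); z points along the fingers, y is the direction in which the jaws open and shut (so a half turn about z gives the same grasp; the last joint's range is limited). The gripper opens to 85 mm and grips with 20 to 120 N. Pads are 22 mm wide; open, the fingers measure 114 mm over their backs; the gripper's body (76 mm by 85 mm) begins 54 mm behind the grasp point. The pads swing forward as they close: fully open they stand 13 mm farther back than shut.
Start: joints at [-1.417, 0.383, 0.044, 1.598, -0.018, 1.161, -0.05], TCP at [0.162, 0.63, 0.231] pointing down, gripper open.
Joint ranges: [-2.61, 2.61], [-0.41, 2.15], [-1.48, 1.57], [0, 2.5], [-1.57, 4.71], [0.05, 1.97], [-2.85, 2.85]. Speed limits (rad/s): [2.79, 2.79, 3.14, 3.14, 3.14, 3.14, 3.14].

INTERFACE

Orientations are given as a 3x3 rotation matrix whose columns are the frame's x, y, z axes.
In Python, from rig import r gives the robot as it stands.
- The arm moves only by the tool play_rows, never from a script. Its argument "rows" is a list of rows, each a list of 3 entries, a list of its own where there are three numbers: the turn, a rotation vector about the tool's x, y, z in degrees, then the shift along the tool's x, y, z in m, then the opening, from -1 (shut) to 1 (fully open), so that 0 is half open. In form: [[[wx, wy, wz], [x, y, z], hand], ...]. A call has 1 to 5 rows; each row shifts and turns the commanded pose from where the row before left it, along the tool's axes as they then stand; what a row does not reach is not made up. A row lasts 1/10 s, in which the tool goes at most 50 mm and 8.59 degrees, less where a joint would pass 70% of its speed; a pose out of reach is approached as far as the arm can. A call with a gripper value outside its range is refused whole. The fingers move at their own pace and stop on an object; "newtons" is the grip in N (left out, the last holds). Time passes only in rows, so rows that do not move let the fingers close. It gives the time, the measured TCP pose, the force and the opening at its end, in the units of the state.
- r.sense(): the state, without advancing time (a new reading comes with each control period).
- r.camera(name): name is "side" or "top" or "wrist"; returns the picture (480x640x3 uint8, blue, green, red); there is no depth.
- r.calibration(name): a dict with "mtx" (3x3 intrinsics, pixels), "cam_to_world" (4x4, takes a point from camera to world coordinates). Camera axes: x right, y up, looking along -z (the intrinsics and any distortion apply to the point x, -y, -z); pixel columns grow to the right and rows downward; lengths in m; the calibration is good to about 2 mm. The wrist camera is an equidistant fisheye: a pixel r from the principal point sees the ray r / f radians off the axis. A picture is of the moment at which its call begins: read the wrist's pose just before it. calibration takes no time and is no camera call; for the wrist camera it gives the pose at the moment of the call.
- r.finish_job(): hands the job in, once; it reports no verdict.
The state is a dict: "time": time; "joints": joint angles; "joint_vel": joint speeds; "effort": joint torques, N m; "eef_pos": TCP position; "eef_rot": TCP orientation; "force": force on the tool from outside, world axes, zero at the start; "wrist_torque": the same for the moment, N m; "opening": finger opening in m.
Only numpy, scipy, OpenCV 4.12 (cv2) and the standard library are available. Lean on these libraries where they do the work, as an engineer would, in place of code of your own. Each camera call takes 0.05 s, during which the arm holds its last target. There are 200 camera calls.

## Working session

There is one attempt and no reset: what is moved stays moved. The work goes in short steps, Python scripts to look and compute and a tool call to move; the robot and the scene stay as the last step left them, time stands still between calls to the robot, and variables do not carry over. Pictures are saved under pics/ and viewed, about 12 in all and at most 16, crops included, and the job is handed in when it is done.

Besides the shell and the picture viewer there is one more tool, called after "Request:" as name(argument=value, ...), one argument or row to a line, values as JSON. play_rows: Moves the arm, as the interface text tells. Its arguments: {"type":"object","properties":{"rows":{"type":"array","items":{"type":"array"}},"newtons":{"type":"number"}},"required":["rows"]}

```bash
ls; mkdir -p pics
python3 - <<'E'
from rig import r
import cv2,numpy as np
np.set_printoptions(precision=4,suppress=True)
s=r.sense();print(s['time'],s['eef_pos'],s['eef_rot'],s['opening'],r.hold_point_z)
for n in("top","side"):
    im=r.camera(n);cv2.imwrite(f"pics/{n}0.png",im);c=r.calibration(n);print(n,c)
print(r.calibration("wrist"))
E
```

```text
pics
0.0 [0.1617 0.6286 0.2299] [[-0.9685  0.249  -0.0005]
 [ 0.249   0.9685 -0.0027]
 [-0.0001 -0.0027 -1.    ]] 0.08577960806892948 0.0187
top {'mtx': array([[435.1958,   0.    , 316.3858],
       [  0.    , 435.1958, 238.6617],
       [  0.    ,   0.    ,   1.    ]]), 'cam_to_world': array([[ 0.0259,  0.9888, -0.147 ,  0.3667],
       [-0.9996,  0.027 ,  0.0057, -0.0017],
       [ 0.0096,  0.1468,  0.9891,  1.1381],
       [ 0.    ,  0.    ,  0.    ,  1.    ]])}
side {'mtx': array([[592.9429,   0.    , 316.2253],
       [  0.    , 592.9429, 236.4454],
       [  0.    ,   0.    ,   1.    ]]), 'cam_to_world': array([[ 0.908 ,  0.2677, -0.3223,  0.1483],
       [-0.419 ,  0.5762, -0.7017, -0.8192],
       [-0.0022,  0.7722,  0.6353,  0.7681],
       [ 0.    ,  0.    ,  0.    ,  1.    ]])}
{'mtx': array([[371.6483,   0.    , 318.8622],
       [  0.    , 371.6483, 233.3097],
       [  0.    ,   0.    ,   1.    ]]), 'cam_to_world': array([[ 0.2492, -0.92  , -0.3024,  0.0846],
       [ 0.9685,  0.2358,  0.0806,  0.65  ],
       [-0.0029, -0.313 ,  0.9498,  0.3724],
       [ 0.    ,  0.    ,  0.    ,  1.    ]])}
```

View pics/top0.png

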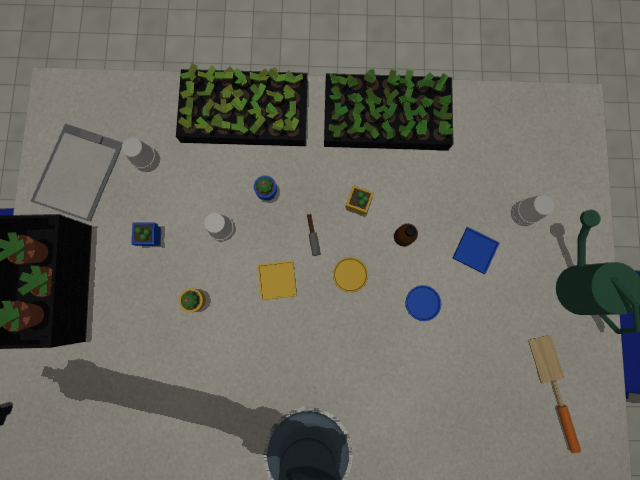

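View pics/side0.png

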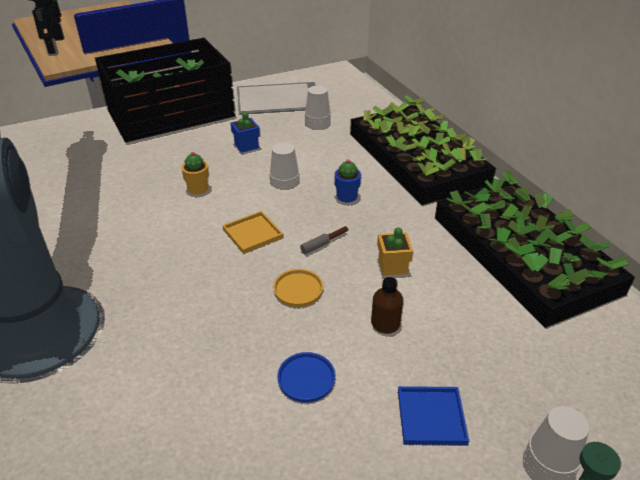

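The top view shows these pots and saucers (pixels):
- **Pots:** round blue (265,187), square yellow (360,200), square blue (145,234), round yellow (191,300).
- **Saucers:** square yellow (278,280), round yellow (350,275), round blue (423,303), square blue (476,250).
- **Bystanders:** bottle (405,235), cups (140,153), (220,227) and (532,210).

The side view shows the same layout.

```bash
cat > h.py <<'E'
from rig import r
import cv2,numpy as np
np.set_printoptions(precision=4,suppress=True)
def rays(c,uv,fish=False):
    K=c['mtx'];T=c['cam_to_world'];uv=np.atleast_2d(np.asarray(uv,float))
    x=(uv-[K[0,2],K[1,2]])/[K[0,0],K[1,1]]
    if fish:
        th=np.linalg.norm(x,axis=1,keepdims=True)+1e-12
        d=np.c_[x/th*np.sin(th),np.cos(th)]
    else: d=np.c_[x,np.ones(len(x))]
    d=d*[1,-1,-1]
    return T[:3,3],d@T[:3,:3].T
def plane(c,uv,z,fish=False):
    o,d=rays(c,uv,fish);return (o+d*((z-o[2])/d[:,2:]))[:,:2]
def project(c,p,fish=False):
    T=c['cam_to_world'];q=(np.atleast_2d(p)-T[:3,3])@T[:3,:3]*[1,-1,-1]
    if fish:
        rr=np.linalg.norm(q[:,:2],axis=1,keepdims=True);x=q[:,:2]/(rr+1e-12)*np.arctan2(rr,q[:,2:])
    else: x=q[:,:2]/q[:,2:]
    K=c['mtx'];return x*[K[0,0],K[1,1]]+[K[0,2],K[1,2]]
def mask(im,col):
    hsv=cv2.cvtColor(im,cv2.COLOR_BGR2HSV)
    lo,hi=dict(blue=((105,120,30),(128,255,255)),yellow=((15,150,75),(27,255,255)))[col]
    m=cv2.inRange(hsv,lo,hi)
    return cv2.morphologyEx(m,cv2.MORPH_CLOSE,np.ones((3,3)))
def blobs(im,col,amin=150):
    cs,_=cv2.findContours(mask(im,col),cv2.RETR_EXTERNAL,cv2.CHAIN_APPROX_NONE)
    return [cv2.convexHull(k)[:,0].astype(float) for k in cs if cv2.contourArea(cv2.convexHull(k))>amin]
def measure(c,hull,z,fish=False):
    p=plane(c,hull,z,fish);P=(p*1000).astype(np.float32)
    (cx,cy),(w,h),a=cv2.minAreaRect(P);(ex,ey),R=cv2.minEnclosingCircle(P)
    return dict(rect=np.round([cx,cy,w,h,a],1),circ=np.round([ex,ey,2*R],1),px=hull.mean(0).round())
E
python3 - <<'E'
from h import *
im=cv2.imread("pics/top0.png");c=r.calibration("top")
for col in("blue","yellow"):
    for b in blobs(im,col):
        print(col,"z12",measure(c,b,.012),"z55",measure(c,b,.055)['rect'])
E
```

```text
blue z12 {'rect': array([ 234.3, -814.1,   46.8,  162.9,   89.8]), 'circ': array([ 234.3, -814.8,  169.2]), 'px': array([627., 361.])} z55 [ 239.4 -783.1   45.   156.7   89.8]
blue z12 {'rect': array([ 346. , -808.3,   41.8,   35.6,    5.1]), 'circ': array([ 346.4, -808.3,   54. ]), 'px': array([627., 320.])} z55 [ 346.8 -777.5   40.3   34.2    5.1]
blue z12 {'rect': array([ 375. , -286. ,   87.5,   86.9,   89.7]), 'circ': array([ 375.6, -285.8,   90.6]), 'px': array([424., 304.])} z55 [ 374.7 -275.2   84.2   83.6   89.7]
blue z12 {'rect': array([ 515.7, -425.2,   92.9,   92.8,   64.4]), 'circ': array([ 515.5, -425.1,  127.6]), 'px': array([476., 249.])} z55 [ 510.  -409.1   89.4   89.3   64.4]
blue z12 {'rect': array([534.3, 437. ,  58.2,  74.6,   1.6]), 'circ': array([534.3, 436.9,  91.7]), 'px': array([147., 233.])} z55 [527.9 420.2  55.9  71.8   1.6]
blue z12 {'rect': array([668. , 132.1,  62.9,  58.8,   1.6]), 'circ': array([668. , 130.7,  67.7]), 'px': array([266., 188.])} z55 [656.5 126.9  60.5  56.5   1.6]
yellow z12 {'rect': array([367.1, 305.6,  55.7,  66.6,   1.5]), 'circ': array([367.2, 305.7,  67.1]), 'px': array([193., 299.])} z55 [367.  293.8  53.6  64.1   1.5]
yellow z12 {'rect': array([423.8,  91.6,  90.1,  90.9,   8.3]), 'circ': array([423.6,  92.4, 123.7]), 'px': array([278., 279.])} z55 [421.6  88.1  86.6  87.4   8.3]
yellow z12 {'rect': array([443. , -97.6,  85.3,  88.2,   1.5]), 'circ': array([442.6, -97.4,  89.6]), 'px': array([350., 272.])} z55 [440.1 -93.9  82.   84.8   1.5]
yellow z12 {'rect': array([ 640.1, -118.1,   57.3,   66.6,   71.2]), 'circ': array([ 641.3, -117.6,   80.9]), 'px': array([360., 200.])} z55 [ 629.7 -113.7   55.1   64.1   71.2]
```

Request:
play_rows(
  rows=[
    [[0,0,0],[-0.0125,-0.0485,0],1],
    [[0,0,0],[-0.0125,-0.0485,0],1],
    [[0,0,0],[-0.0125,-0.0485,0],1],
    [[0,0,0],[-0.0125,-0.0485,0],1],
    [[0,0,0],[0,0,0],1],
  ],
)

```text
time: 0.6
eef_pos: [0.1619, 0.4188, 0.2271]
eef_rot: [[-0.967, 0.254, -0.003], [0.254, 0.967, -0.013], [-0.0, -0.013, -1.0]]
force: [0.0, 0.7, -0.7]
opening: 0.0855
```

Request:
play_rows(
  rows=[
    [[0,0,0],[-0.044,0.0115,0],1],
    [[0,0,0],[-0.044,0.0115,0],1],
    [[0,0,0],[-0.044,0.0115,0],1],
    [[0,0,0],[-0.044,0.0115,0],1],
    [[0,0,0],[-0.044,0.0115,0],1],
  ],
)

```text
time: 1.1
eef_pos: [0.391, 0.4306, 0.231]
eef_rot: [[-0.969, 0.249, -0.0], [0.249, 0.969, -0.0], [0.0, -0.0, -1.0]]
force: [-0.1, 1.1, -0.5]
opening: 0.0855
```

Request:
play_rows(
  rows=[
    [[0,0,0],[-0.044,0.0115,0],1],
    [[0,0,0],[-0.044,0.0115,0],1],
    [[0,0,0],[-0.044,0.0115,0],1],
    [[0,0,0],[0,0,0],1],
    [[0,0,0],[0,0,0],1],
  ],
)

```text
time: 1.6
eef_pos: [0.5269, 0.43, 0.2299]
eef_rot: [[-0.968, 0.252, -0.001], [0.252, 0.968, -0.002], [0.001, -0.002, -1.0]]
force: [-0.7, 0.7, 0.3]
opening: 0.0854
```

```bash
cat > look.py <<'E'
import sys
from h import *
# wrist look: save picture, list blobs on rim / saucer plane
s=r.sense();c=r.calibration("wrist");im=r.camera("wrist")
cv2.imwrite(f"pics/{sys.argv[1]}.png",im);np.savez(f"pics/{sys.argv[1]}.npz",**c)
y=s['eef_rot'][:,1];print("t",round(s['time'],2),"tcp",s['eef_pos'],"yaw",np.degrees(np.arctan2(y[1],y[0])).round(2),"z",s['eef_rot'][:,2],"F",s['force'].round(1),"open",round(s['opening'],4))
for col in("blue","yellow"):
    for b in blobs(im,col,600):
        print(col,"z12",measure(c,b,.012,1),"z60",measure(c,b,.06,1)['rect'],measure(c,b,.06,1)['circ'])
E
python3 look.py w1
```

```text
t 1.6 tcp [0.5269 0.43   0.2299] yaw 75.43 z [-0.001  -0.0018 -1.    ] F [-0.7  0.7  0.3] open 0.0854
blue z12 {'rect': array([661. , 118.6,  44.7,  86.1,  19.9]), 'circ': array([654.9, 116.3,  88.8]), 'px': array([124., 349.])} z60 [632.9 162.9  38.8  74.6  19.9] [627.6 161.   77. ]
blue z12 {'rect': array([538.8, 425. ,  69.1,  64. ,   2. ]), 'circ': array([539.9, 425.1,  89.6]), 'px': array([317., 206.])} z60 [526.9 428.5  59.9  55.5   2. ] [527.9 428.6  77.7]
yellow z12 {'rect': array([ 658.1, -136.5,   70. ,  158.8,   44.3]), 'circ': array([ 651.6, -143.1,  166.4]), 'px': array([ 16., 359.])} z60 [630.3 -58.1  60.7 137.6  44.3] [624.8 -63.9 144.3]
yellow z12 {'rect': array([423.8,  98.1,  92. , 100.6,   8.2]), 'circ': array([424.1,  97.9, 132.8]), 'px': array([ 31., 187.])} z60 [427.3 145.2  79.7  87.2   8.2] [427.6 145.  115.1]
yellow z12 {'rect': array([360.3, 287.3,  80.5,  66.4,  64.5]), 'circ': array([359.3, 285.1,  85.2]), 'px': array([141.,  80.])} z60 [372.2 309.2  69.8  57.6  64.5] [371.4 307.3  73.9]
```

View pics/w1.png

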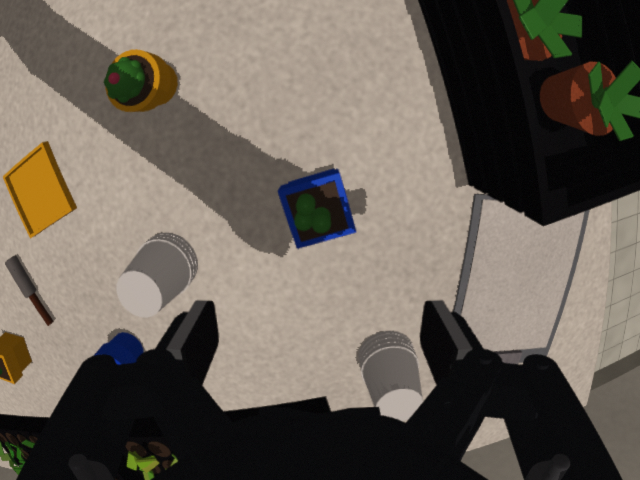

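Wrist view: the square blue pot sits at about (317,206), between the fingers and clear of the cups (150,275) and (390,370). Its rim width of 55.5 mm at z=60 agrees with the given 56. Pot at (529, 428.5), sides at 2°.

Request:
play_rows(
  rows=[
    [[0,0,-8.3],[0,0,0.04],1],
    [[0,0,-8.3],[0,0,0.04],1],
    [[0,0,0],[-0.002,-0.0015,0.04],1],
    [[0,0,0],[0,0,0],1],
    [[0,0,0],[0,0,0],1],
  ],
)

```text
time: 2.15
eef_pos: [0.5259, 0.4303, 0.1112]
eef_rot: [[-0.999, -0.04, -0.002], [-0.04, 0.999, -0.001], [0.002, -0.0, -1.0]]
force: [0.6, 0.5, 0.8]
opening: 0.0855
```

```bash
python3 look.py w2
```

```text
t 2.15 tcp [0.5259 0.4303 0.1112] yaw 92.28 z [-0.002  -0.0005 -1.    ] F [0.6 0.5 0.8] open 0.0855
blue z12 {'rect': array([685.3,  96.2,  58.2, 151.9,  45.6]), 'circ': array([695.6, 106.8, 152.2]), 'px': array([ 24., 357.])} z60 [637.9 162.1  46.6 121.8  45.6] [646.2 170.6 122. ]
blue z12 {'rect': array([543.6, 428.3,  79.9,  69.1,   2.3]), 'circ': array([547. , 428.7,  98.5]), 'px': array([303., 252.])} z60 [524.3 428.2  64.1  55.4   2.3] [527.1 428.6  79. ]
yellow z12 {'rect': array([374. , 278.1,  95.1,  32.1,  85.1]), 'circ': array([364.1, 279. ,  95.4]), 'px': array([120.,  24.])} z60 [388.4 307.9  76.2  25.7  85.1] [380.5 308.6  76.5]
```

View pics/w2.png

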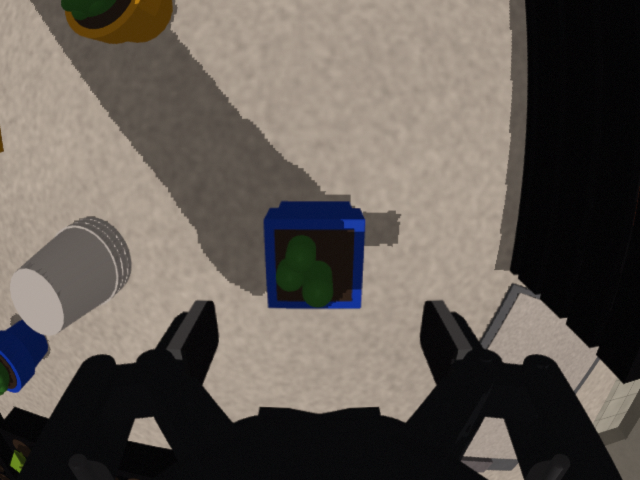

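Close view: pot at (314,255), rim 55.4 mm wide, far edge giving x=528.3, y=428.2, yaw 2.3°. Both estimates agree, so I grasp.

Request:
play_rows(
  rows=[
    [[0,0,0],[-0.0025,-0.002,0.03],1],
    [[0,0,0],[0,0,0.03],1],
    [[0,0,0],[0,0,0.021],1],
    [[0,0,0],[0,0,0],1],
    [[0,0,0],[0,0,0],-1],
  ],
  newtons=40,
)

```text
time: 2.7
eef_pos: [0.5318, 0.4293, 0.0331]
eef_rot: [[-0.999, -0.038, 0.003], [-0.038, 0.999, 0.003], [-0.003, 0.003, -1.0]]
force: [-0.3, 0.1, 0.1]
opening: 0.0732
```

Request:
play_rows(
  rows=[
    [[0,0,0],[0,0,0],-1],
    [[0,0,0],[0,0,0],-1],
    [[0,0,0],[0,0,0],-1],
    [[0,0,0],[0,0,0],-1],
    [[0,0,0],[0,0,0],-1],
  ],
)

```text
time: 3.2
eef_pos: [0.5328, 0.4293, 0.0339]
eef_rot: [[-0.999, -0.038, 0.004], [-0.038, 0.999, 0.004], [-0.005, 0.004, -1.0]]
force: [-0.8, 0.4, 6.9]
opening: 0.0549
```

Request:
play_rows(
  rows=[
    [[0,0,0],[0,0,-0.03],-1],
    [[0,0,7],[0,0,-0.03],-1],
    [[0,0,7],[0,0,-0.03],-1],
    [[0,0,7],[0,0,-0.03],-1],
    [[0,0,7],[0,0,-0.03],-1],
  ],
)

```text
time: 3.7
eef_pos: [0.5299, 0.4274, 0.1815]
eef_rot: [[-0.898, 0.44, -0.001], [0.44, 0.898, 0.0], [0.001, -0.0, -1.0]]
force: [0.3, 0.5, -2.2]
opening: 0.0551
```

Request:
play_rows(
  rows=[
    [[0,0,0],[-0.0199,-0.0432,0],-1],
    [[0,0,0],[-0.0199,-0.0432,0],-1],
    [[0,0,0],[-0.0199,-0.0432,0],-1],
    [[0,0,0],[-0.0199,-0.0432,0],-1],
    [[0,0,0],[-0.0199,-0.0432,0],-1],
  ],
)

```text
time: 4.2
eef_pos: [0.5253, 0.1879, 0.1805]
eef_rot: [[-0.9, 0.436, 0.0], [0.436, 0.9, 0.001], [0.0, 0.001, -1.0]]
force: [1.1, -0.8, -1.5]
opening: 0.0553
```

Request:
play_rows(
  rows=[
    [[0,0,0],[-0.0199,-0.0432,0],-1],
    [[0,0,0],[-0.0199,-0.0432,0],-1],
    [[0,0,0],[-0.0199,-0.0432,0],-1],
    [[0,0,0],[-0.0199,-0.0432,0],-1],
    [[0,0,0],[-0.0199,-0.0432,0],-1],
  ],
)

```text
time: 4.7
eef_pos: [0.5208, -0.0496, 0.1807]
eef_rot: [[-0.9, 0.436, 0.001], [0.436, 0.9, 0.001], [-0.0, 0.001, -1.0]]
force: [0.8, 0.5, -2.8]
opening: 0.0548
```

Request:
play_rows(
  rows=[
    [[0,0,0],[-0.0199,-0.0432,0],-1],
    [[0,0,0],[-0.0199,-0.0432,0],-1],
    [[0,0,0],[-0.0199,-0.0432,0],-1],
    [[0,0,0],[-0.0199,-0.0432,0],-1],
    [[0,0,0],[0,0,0],-1],
  ],
)

```text
time: 5.2
eef_pos: [0.5149, -0.2488, 0.1817]
eef_rot: [[-0.894, 0.448, 0.001], [0.448, 0.894, -0.007], [-0.004, -0.006, -1.0]]
force: [-0.5, 0.0, -2.7]
opening: 0.055
```

```bash
python3 look.py w3
```

```text
t 5.2 tcp [ 0.5149 -0.2488  0.1817] yaw 63.39 z [ 0.0013 -0.0074 -1.    ] F [-0.5  0.  -2.7] open 0.055
blue z12 {'rect': array([ 515.8, -422.7,   96.1,   95.4,   64.6]), 'circ': array([ 516.2, -422.4,  132.1]), 'px': array([155., 286.])} z60 [ 504.6 -390.1   81.3   80.7   64.6] [ 505.  -389.8  111.8]
blue z12 {'rect': array([ 610.1, -297. ,  150.3,  185.7,   63.6]), 'circ': array([ 617.7, -301.2,  220.9]), 'px': array([326., 305.])} z60 [ 584.5 -283.7  127.2  157.1   63.6] [ 590.9 -287.3  186.9]
blue z12 {'rect': array([ 376. , -284.7,   89.9,   89.9,    3.6]), 'circ': array([ 375.9, -284.9,   90.6]), 'px': array([210.,  82.])} z60 [ 386.4 -273.4   76.    76.     3.6] [ 386.3 -273.5   76.7]
yellow z12 {'rect': array([ 653.5, -103.1,   89. ,   87.5,   70.9]), 'circ': array([ 646.7, -100.7,  113.6]), 'px': array([515., 266.])} z60 [ 621.1 -119.7   75.3   74.    70.9] [ 615.4 -117.7   96.1]
yellow z12 {'rect': array([443.4, -97. ,  90. ,  90.1,  63.4]), 'circ': array([443.5, -97. ,  91.1]), 'px': array([442.,  62.])} z60 [ 443.4 -114.5   76.1   76.3   63.4] [ 443.5 -114.5   77.1]
yellow z12 {'rect': array([458.9,  88.3, 111.3,  46.6,  79.1]), 'circ': array([443.8,  91.2, 112.4]), 'px': array([590.,  25.])} z60 [456.5  42.3  94.2  39.4  79.1] [443.8  44.7  95.1]
```

View pics/w3.png

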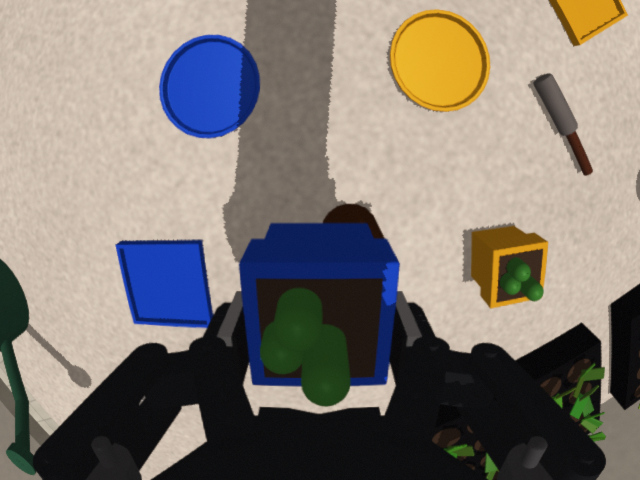

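Wrist view: the square blue pot is held level at (320,305). The square blue saucer is at (165,282), the round blue at (210,86), the round yellow at (440,60). The square yellow pot is at (515,265), and the bottle shows just behind the pot, untouched. The wrist saucer fixes match the top ones within 2 mm.

```bash
cat > held.py <<'E'
import sys
from h import *
# held pot: hull on the rim plane, in tool axes (mm): extents along x (far side = -x) and y
name,col,z,tx,ty,yaw=sys.argv[1],sys.argv[2],*map(float,sys.argv[3:7])
c=dict(np.load(f"pics/{name}.npz"));im=cv2.imread(f"pics/{name}.png")
b=max(blobs(im,col,600),key=lambda k:cv2.contourArea(k.astype(np.float32)))
p=plane(c,b,z,1)*1000-[tx*1000,ty*1000];a=np.radians(yaw)
q=np.c_[p@[-np.sin(a),np.cos(a)],p@[np.cos(a),np.sin(a)]]
print("x",q[:,0].min(),q[:,0].max(),"y",q[:,1].min(),q[:,1].max(),cv2.minAreaRect(p.astype(np.float32)))
E
python3 held.py w3 blue 0.208 .5149 -.2488 63.39
```

```text
x -23.363296821815396 45.73493070033787 y -26.814647085789044 28.955185751977123 ((-9.539613723754883, 5.968395233154297), (55.824405670166016, 68.96540832519531), 63.568695068359375)
```

Request:
play_rows(
  rows=[
    [[0,0,0],[-0.0204,-0.041,0],-1],
    [[0,0,0],[-0.0204,-0.041,0],-1],
    [[0,0,0],[-0.0204,-0.041,0],-1],
    [[0,0,0],[-0.0204,-0.041,0],-1],
    [[0,0,0],[0,0,0.04],-1],
  ],
)

```text
time: 5.75
eef_pos: [0.5211, -0.4337, 0.1477]
eef_rot: [[-0.897, 0.443, 0.011], [0.443, 0.897, -0.017], [-0.018, -0.01, -1.0]]
force: [-0.5, -1.5, -0.9]
opening: 0.0553
```

Request:
play_rows(
  rows=[
    [[0,0,0],[0,0,0.03],-1],
    [[0,0,0],[0,0,0],-1],
    [[0,0,0],[0,0,0],-1],
    [[0,0,0],[0,0,0],-1],
  ],
)

```text
time: 6.15
eef_pos: [0.5217, -0.4213, 0.1125]
eef_rot: [[-0.901, 0.434, 0.003], [0.434, 0.901, -0.002], [-0.004, -0.0, -1.0]]
force: [0.3, -0.7, -2.0]
opening: 0.0552
```

```bash
python3 look.py w4
```

```text
t 6.15 tcp [ 0.5217 -0.4213  0.1125] yaw 64.28 z [ 0.0033 -0.0017 -1.    ] F [ 0.3 -0.7 -2. ] open 0.0552
blue z12 {'rect': array([ 561.4, -439.2,  116.3,  187.2,   64.2]), 'circ': array([ 562.6, -440.8,  214.9]), 'px': array([321., 305.])} z60 [ 539.3 -428.5   93.3  150.2   64.2] [ 540.2 -429.8  172.4]
blue z12 {'rect': array([ 410.7, -298.6,   70.9,   16.8,   70.3]), 'circ': array([ 402.8, -295.8,   70.9]), 'px': array([410.,  15.])} z60 [ 418.4 -315.8   56.9   13.5   70.3] [ 412.1 -313.5   56.9]
yellow z12 {'rect': array([ 465.7, -118.6,   71.7,   40.4,   81.2]), 'circ': array([ 454.4, -116.7,   73.6]), 'px': array([612.,  27.])} z60 [ 462.5 -171.3   57.5   32.4   81.2] [ 453.4 -169.9   59.1]
```

Request:
play_rows(
  rows=[
    [[0,0,0],[-0.0005,-0.006,0.02],-1],
    [[0,0,0],[0,0,0.02],-1],
    [[0,0,0],[0,0,0],-1],
    [[0,0,0],[0,0,0],-1],
    [[0,0,0],[0,0,0],-1],
  ],
)

```text
time: 6.7
eef_pos: [0.5183, -0.4277, 0.0712]
eef_rot: [[-0.9, 0.436, 0.001], [0.436, 0.9, -0.001], [-0.002, -0.001, -1.0]]
force: [0.2, 0.3, -1.8]
opening: 0.0551
```

```bash
python3 look.py w5|head -1
```

```text
t 6.7 tcp [ 0.5183 -0.4277  0.0712] yaw 64.18 z [ 0.0014 -0.0013 -1.    ] F [ 0.2  0.3 -1.8] open 0.0551
```

View pics/w5.png

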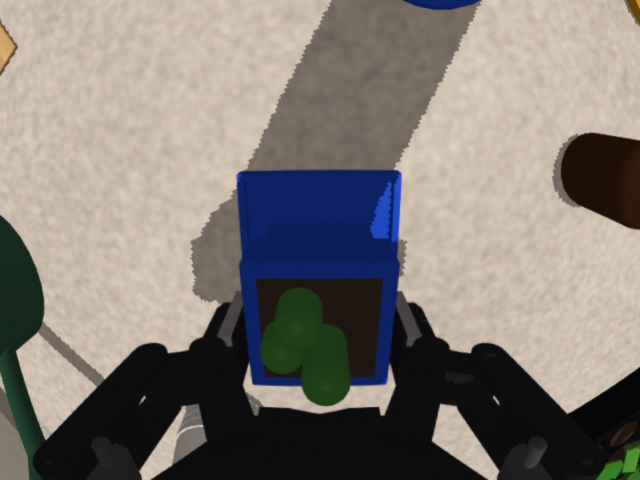

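Centred over the saucer: saucer wall corners at (238,172) and (401,172), pot rim at 240–399. Lowering and releasing.

Request:
play_rows(
  rows=[
    [[0,0,0],[-0.0005,0.001,0.016],-1],
    [[0,0,0],[0,0,0.014],-1],
    [[0,0,0],[0,0,0.002],-1],
    [[0,0,0],[0,0,0],-1],
    [[0,0,0],[0,0,0],-1],
  ],
)

```text
time: 7.25
eef_pos: [0.5186, -0.4261, 0.0376]
eef_rot: [[-0.9, 0.435, -0.0], [0.435, 0.9, 0.0], [0.0, -0.0, -1.0]]
force: [1.2, -1.3, -1.0]
opening: 0.0554
```

Request:
play_rows(
  rows=[
    [[0,0,0],[0,0,0],1],
    [[0,0,0],[0,0,0],1],
    [[0,0,0],[0,0,0],1],
    [[0,0,0],[0,0,0],1],
    [[0,0,0],[0,0,0],1],
  ],
)

```text
time: 7.75
eef_pos: [0.5185, -0.4263, 0.0384]
eef_rot: [[-0.9, 0.436, 0.0], [0.436, 0.9, -0.0], [-0.0, -0.0, -1.0]]
force: [0.6, 0.2, -0.5]
opening: 0.0855
```

Request:
play_rows(
  rows=[
    [[0,0,0],[0,0,-0.03],1],
    [[0,0,0],[0,0,-0.04],1],
    [[0,0,0],[0,0,-0.045],1],
    [[0,0,0],[0,0,-0.045],1],
    [[0,0,0],[0,0,0],1],
  ],
)

```text
time: 8.25
eef_pos: [0.522, -0.4306, 0.2071]
eef_rot: [[-0.9, 0.436, 0.012], [0.436, 0.9, -0.009], [-0.015, -0.003, -1.0]]
force: [1.0, 0.0, 0.1]
opening: 0.0852
```

```bash
python3 look.py w6
```

```text
t 8.25 tcp [ 0.522  -0.4306  0.2071] yaw 64.14 z [ 0.0124 -0.0092 -0.9999] F [1.  0.  0.1] open 0.0852
blue z12 {'rect': array([ 515.7, -425.4,   91.5,   91.8,   64.3]), 'circ': array([ 515.9, -425.6,  127.9]), 'px': array([318., 178.])} z60 [ 506.1 -420.8   78.5   78.7   64.3] [ 506.3 -421.   109.7]
blue z12 {'rect': array([ 399.7, -294.7,   88.3,   38.2,   69. ]), 'circ': array([ 382.8, -288.2,   88.3]), 'px': array([390.,  22.])} z60 [ 406.6 -308.8   75.7   32.7   69. ] [ 392.2 -303.2   75.7]
yellow z12 {'rect': array([ 647.7, -103.4,   96.4,   71.9,   71.2]), 'circ': array([ 648. , -102.9,  119.1]), 'px': array([611., 183.])} z60 [ 619.3 -144.8   82.6   61.6   71.2] [ 619.5 -144.3  102.1]
yellow z12 {'rect': array([ 460.9, -103.5,   96.1,   54.2,   79. ]), 'circ': array([ 443.3, -100.2,   96.6]), 'px': array([577.,  29.])} z60 [ 459.1 -144.9   82.4   46.4   79. ] [ 444.  -142.1   82.8]
```

View pics/w6.png

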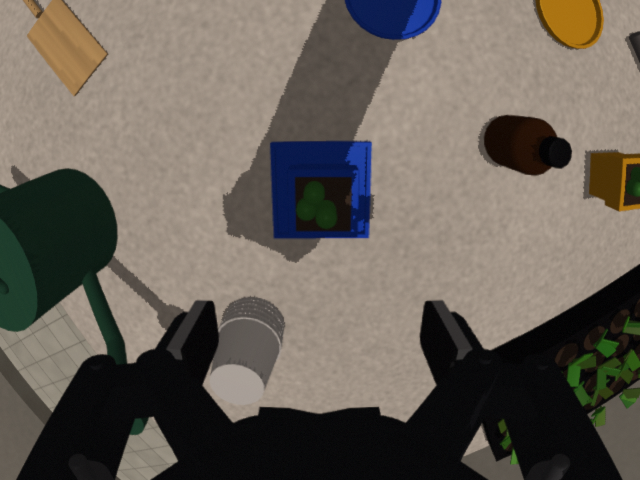

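Pot standing in the saucer (saucer corners (271,142)–(370,238), soil centre about (323,204)). Checking the pot centre numerically via the soil quad, and the next pot (square yellow).

Run:
```python
from h import *
c=dict(np.load("pics/w6.npz"))
for z in (.055,.06,.064): print(z,plane(c,[[295,177],[351,177],[351,231],[296,231]],z,1).mean(0))
# rim outer far edge
im=cv2.imread("pics/w6.png");print([list(im[v,310]) for v in range(225,242,1)])
```

```text
0.055 [ 0.5187 -0.4244]
0.06 [ 0.5175 -0.4239]
0.064 [ 0.5165 -0.4235]
[[np.uint8(14), np.uint8(18), np.uint8(24)], [np.uint8(11), np.uint8(17), np.uint8(22)], [np.uint8(10), np.uint8(14), np.uint8(21)], [np.uint8(10), np.uint8(15), np.uint8(22)], [np.uint8(15), np.uint8(16), np.uint8(23)], [np.uint8(24), np.uint8(18), np.uint8(20)], [np.uint8(53), np.uint8(21), np.uint8(15)], [np.uint8(73), np.uint8(24), np.uint8(9)], [np.uint8(73), np.uint8(22), np.uint8(5)], [np.uint8(74), np.uint8(24), np.uint8(8)], [np.uint8(75), np.uint8(24), np.uint8(7)], [np.uint8(75), np.uint8(23), np.uint8(8)], [np.uint8(73), np.uint8(28), np.uint8(16)], [np.uint8(71), np.uint8(51), np.uint8(50)], [np.uint8(72), np.uint8(71), np.uint8(76)], [np.uint8(71), np.uint8(78), np.uint8(84)], [np.uint8(71), np.uint8(78), np.uint8(86)]]
```

Request:
play_rows(
  rows=[
    [[0,0,0],[0.005,0.0465,0],1],
    [[0,0,0],[0.005,0.0465,0],1],
    [[0,0,0],[0.005,0.0465,0],1],
    [[0,0,0],[0.005,0.0465,0],1],
    [[0,0,0],[0.005,0.0465,0],1],
  ],
)

```text
time: 8.8
eef_pos: [0.5966, -0.2037, 0.1966]
eef_rot: [[-0.9, 0.436, -0.003], [0.436, 0.9, 0.001], [0.003, -0.0, -1.0]]
force: [0.0, -0.9, -0.4]
opening: 0.0854
```

Request:
play_rows(
  rows=[
    [[0,0,0],[0.005,0.0465,0],1],
    [[0,0,0],[0.005,0.0465,0],1],
    [[0,0,-7],[0,0,0],1],
    [[0,0,0],[0,0,0],1],
    [[0,0,0],[0,0,0],1],
  ],
)

```text
time: 9.3
eef_pos: [0.6275, -0.1195, 0.1972]
eef_rot: [[-0.945, 0.327, -0.002], [0.327, 0.945, -0.001], [0.002, -0.002, -1.0]]
force: [-0.9, 0.1, 0.8]
opening: 0.0854
```

```bash
cat >> look.py <<'E'
# pot nearest the tool: extents on the rim plane z=60 in its own axes; far side (tool -x) is clean
a=np.arctan2(y[1],y[0])
for col in("blue","yellow"):
    for b in blobs(im,col,600):
        p=plane(c,b,.06,1)*1000
        if np.linalg.norm(p.mean(0)-s['eef_pos'][:2]*1000)<70:
            an=measure(c,b,.06,1)['rect'][4];k=np.radians(an+90*np.round((np.degrees(a)-an)/90))
            X=np.array([-np.sin(k),np.cos(k)]);Y=np.array([np.cos(k),np.sin(k)])
            far=(p@X).min();yl,yh=(p@Y).min(),(p@Y).max()
            ctr=X*(far+(28 if len(sys.argv)<3 else 29))+Y*(yl+yh)/2
            d=ctr-s['eef_pos'][:2]*1000;R=s['eef_rot'][:2]
            print(col,"POT centre",ctr,"yaw",np.degrees(k),"width",yh-yl,"| tool shift mm x,y",d@R[:,0],d@R[:,1],"turn",np.degrees(a-k))
E
python3 look.py w7
```

```text
t 9.3 tcp [ 0.6275 -0.1195  0.1972] yaw 70.94 z [-0.0023 -0.001  -1.    ] F [-0.9  0.1  0.8] open 0.0854
blue z12 {'rect': array([ 514.4, -434.4,  126.9,   99.7,   64.6]), 'circ': array([ 514.5, -434.9,  159.7]), 'px': array([ 40., 209.])} z60 [ 520.  -384.3  108.3   85.1   64.6] [ 520.  -384.7  136.4]
blue z12 {'rect': array([668.1, 144.4,  94.9,  66.4,  68.9]), 'circ': array([668.8, 147. , 101. ]), 'px': array([568., 162.])} z60 [651.2 109.7  81.   56.7  68.9] [651.7 112.   86.2]
blue z12 {'rect': array([ 381.6, -285.4,   94.9,   80.1,   56.9]), 'circ': array([ 377.4, -282.6,   95.1]), 'px': array([87., 40.])} z60 [ 406.6 -257.1   81.    68.4   56.9] [ 403.  -254.7   81.2]
yellow z12 {'rect': array([ 644. , -115.3,   65. ,   71.9,   71. ]), 'circ': array([ 645.6, -115.3,   92.4]), 'px': array([325., 212.])} z60 [ 630.6 -111.9   55.5   61.4   71. ] [ 631.9 -111.9   78.9]
yellow z12 {'rect': array([ 462. , -103.7,   90.1,   52.1,   68. ]), 'circ': array([444.2, -96.5,  90.5]), 'px': array([270.,  33.])} z60 [ 475.2 -102.    76.9   44.4   68. ] [460.  -95.9  77.3]
yellow POT centre [ 633.1824 -112.7529] yaw 71.0 width 55.49970122834587 | tool shift mm x,y -3.1479969324228025 8.235334784716741 turn -0.06291431068524975
```

Request:
play_rows(
  rows=[
    [[0,0,0],[-0.003,0.008,0.03],1],
    [[0,0,0],[0,0,0.04],1],
    [[0,0,0],[0,0,0.02],1],
    [[0,0,0],[0,0,0],1],
    [[0,0,0],[0,0,0],1],
  ],
)

```text
time: 9.85
eef_pos: [0.6337, -0.1136, 0.1085]
eef_rot: [[-0.945, 0.326, -0.0], [0.326, 0.945, -0.001], [0.0, -0.001, -1.0]]
force: [1.4, -0.9, -0.2]
opening: 0.0854
```

```bash
python3 look.py w8|grep -E "tcp|POT"
```

```text
t 9.85 tcp [ 0.6337 -0.1136  0.1085] yaw 70.96 z [-0.0004 -0.0011 -1.    ] F [ 1.4 -0.9 -0.2] open 0.0854
yellow POT centre [ 633.0841 -112.7862] yaw 71.0 width 55.71709539299238 | tool shift mm x,y 0.8722657418733599 0.5691480834472201 turn -0.04457680793051783
```

Well aligned (within 1 mm). Grasping.

Request:
play_rows(
  rows=[
    [[0,0,0],[0.001,0.0005,0.03],1],
    [[0,0,0],[0,0,0.03],1],
    [[0,0,0],[0,0,0.015],1],
    [[0,0,0],[0,0,0],1],
    [[0,0,0],[0,0,0],-1],
  ],
)

```text
time: 10.4
eef_pos: [0.6346, -0.1113, 0.0347]
eef_rot: [[-0.946, 0.323, 0.002], [0.323, 0.946, -0.001], [-0.002, 0.0, -1.0]]
force: [0.4, 0.0, 0.3]
opening: 0.0734
```

Request:
play_rows(
  rows=[
    [[0,0,0],[0,0,0],-1],
    [[0,0,0],[0,0,0],-1],
    [[0,0,0],[0,0,0],-1],
    [[0,0,0],[0,0,0],-1],
    [[0,0,0],[0,0,0],-1],
  ],
)

```text
time: 10.9
eef_pos: [0.6355, -0.1119, 0.0357]
eef_rot: [[-0.946, 0.323, 0.004], [0.323, 0.946, -0.001], [-0.005, 0.0, -1.0]]
force: [0.3, -1.1, 5.9]
opening: 0.0555
```

Request:
play_rows(
  rows=[
    [[0,0,0],[0,0,-0.025],-1],
    [[0,0,-6.8],[0,0,-0.025],-1],
    [[0,0,-6.8],[0,0,-0.025],-1],
    [[0,0,-6.8],[0,0,-0.02],-1],
    [[0,0,-6.8],[0,0,0],-1],
  ],
)

```text
time: 11.4
eef_pos: [0.6357, -0.1109, 0.1318]
eef_rot: [[-0.989, -0.15, 0.006], [-0.15, 0.989, -0.0], [-0.006, -0.001, -1.0]]
force: [1.1, -1.0, -2.1]
opening: 0.0551
```

Request:
play_rows(
  rows=[
    [[0,0,0],[0.0297,0.0387,0],-1],
    [[0,0,0],[0.0297,0.0387,0],-1],
    [[0,0,0],[0.0297,0.0387,0],-1],
    [[0,0,0],[0.0297,0.0387,0],-1],
    [[0,0,0],[0,0,0],-1],
  ],
)

```text
time: 11.9
eef_pos: [0.4851, 0.0316, 0.1258]
eef_rot: [[-0.988, -0.155, -0.011], [-0.155, 0.988, 0.004], [0.01, 0.006, -1.0]]
force: [0.6, -0.0, -2.6]
opening: 0.0551
```

Request:
play_rows(
  rows=[
    [[0,0,0],[0,0,0],-1],
    [[0,0,0],[0,0,0],-1],
  ],
)

```text
time: 12.1
eef_pos: [0.4941, 0.0246, 0.1286]
eef_rot: [[-0.989, -0.145, 0.001], [-0.145, 0.989, -0.0], [-0.001, -0.0, -1.0]]
force: [0.2, -1.0, -1.9]
opening: 0.055
```

```bash
python3 look.py w9; python3 -c "
from h import *
s=r.sense();print(s['eef_pos'])"
```

```text
t 12.1 tcp [0.4941 0.0246 0.1286] yaw 98.33 z [ 0.0013 -0.0002 -1.    ] F [ 0.2 -1.  -1.9] open 0.055
blue z12 {'rect': array([ 371.1, -259. ,   90.4,   53. ,   10.1]), 'circ': array([ 373.7, -275.4,   92. ]), 'px': array([22., 54.])} z60 [ 379.2 -208.4   73.7   43.2   10.1] [ 381.4 -221.8   75. ]
yellow z12 {'rect': array([570.6,  36.6, 153. , 121.5,   8.4]), 'circ': array([577.7,  37.9, 181.3]), 'px': array([314., 312.])} z60 [541.7  32.4 124.6  98.9   8.4] [547.6  33.5 147.7]
yellow z12 {'rect': array([372.4, 284.9,  49.5,  39.9,  16.9]), 'circ': array([370.9, 291.3,  55.5]), 'px': array([622., 134.])} z60 [380.3 234.7  40.3  32.5  16.9] [379.1 239.9  45.2]
yellow z12 {'rect': array([424.3,  92.8,  91.8,  93.1,   8.1]), 'circ': array([424.2,  93.2, 128.9]), 'px': array([431., 133.])} z60 [422.6  78.2  74.8  75.8   8.1] [422.5  78.5 105. ]
yellow z12 {'rect': array([443.1, -95.6,  89.8,  91.1,   6.8]), 'circ': array([443.2, -95.5,  91.7]), 'px': array([167., 137.])} z60 [437.9 -75.3  73.2  74.2   6.8] [438.  -75.2  74.7]
yellow POT centre [575.6694  37.4133] yaw 98.4 width 98.94629472785743 | tool shift mm x,y -82.59001262144722 0.8717146037734436 turn -0.07455770635943981
[0.4945 0.0241 0.1287]
```

View pics/w9.png

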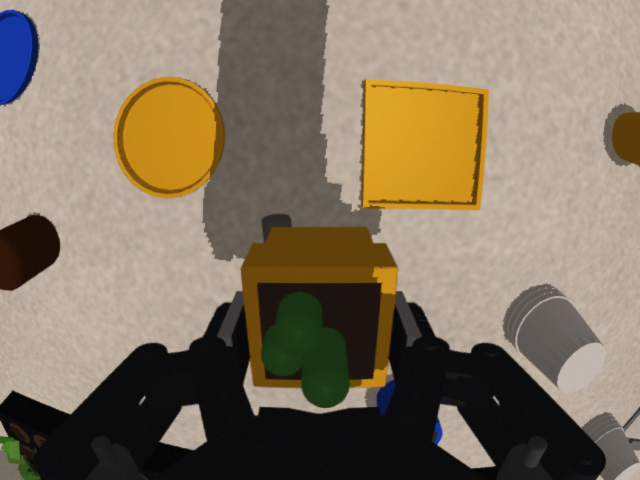

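Square yellow saucer at (425,147), round yellow at (168,137). The pot is held level and clear of everything.

```bash
python3 held.py w9 yellow 0.153 .4941 .0246 98.33
```

```text
x -26.62250407512022 42.996190480745234 y -26.756875409404227 28.609227188738114 ((-8.221832275390625, -0.2830543518066406), (69.66791534423828, 55.3163948059082), 8.405488967895508)
```

Request:
play_rows(
  rows=[
    [[0,0,0],[0.0194,0.0255,0],-1],
    [[0,0,0],[0.0194,0.0255,0],-1],
    [[0,0,0],[0.0194,0.0255,0],-1],
    [[0,0,0],[0,0,0.03],-1],
    [[0,0,0],[0,0,0.03],-1],
  ],
)

```text
time: 12.65
eef_pos: [0.427, 0.0932, 0.069]
eef_rot: [[-0.989, -0.146, 0.005], [-0.146, 0.989, 0.002], [-0.005, 0.001, -1.0]]
force: [0.4, -0.7, -2.2]
opening: 0.0552
```

Request:
play_rows(
  rows=[
    [[0,0,0],[0,0,0],-1],
    [[0,0,0],[0,0,0],-1],
    [[0,0,0],[0,0,0],-1],
  ],
)

```text
time: 12.95
eef_pos: [0.4268, 0.0921, 0.0696]
eef_rot: [[-0.99, -0.144, 0.003], [-0.144, 0.99, 0.001], [-0.003, 0.0, -1.0]]
force: [0.0, 0.4, -3.0]
opening: 0.0553
```

Within 1.3 mm; small correction, then lower, release and rise.

Request:
play_rows(
  rows=[
    [[0,0,0],[0.001,-0.0005,0.015],-1],
    [[0,0,0],[0,0,0.0145],-1],
    [[0,0,0],[0,0,0],-1],
    [[0,0,0],[0,0,0],-1],
    [[0,0,0],[0,0,0],-1],
  ],
)

```text
time: 13.45
eef_pos: [0.4245, 0.0919, 0.0397]
eef_rot: [[-0.989, -0.145, 0.001], [-0.145, 0.989, 0.001], [-0.002, 0.001, -1.0]]
force: [-0.1, -0.3, -3.4]
opening: 0.0551
```

Request:
play_rows(
  rows=[
    [[0,0,0],[0,0,0],1],
    [[0,0,0],[0,0,0],1],
    [[0,0,0],[0,0,0],1],
    [[0,0,0],[0,0,0],1],
    [[0,0,0],[0,0,0],1],
  ],
)

```text
time: 13.95
eef_pos: [0.4238, 0.0918, 0.0388]
eef_rot: [[-0.989, -0.146, 0.0], [-0.146, 0.989, 0.0], [-0.0, 0.0, -1.0]]
force: [-0.8, 0.1, -0.3]
opening: 0.0856
```

Request:
play_rows(
  rows=[
    [[0,0,0],[0,0,-0.03],1],
    [[0,0,0],[0,0,-0.04],1],
    [[0,0,0],[0,0,-0.045],1],
    [[0,0,0],[0,0,-0.045],1],
    [[0,0,0],[0,0,0],1],
  ],
)

```text
time: 14.45
eef_pos: [0.4288, 0.0933, 0.2053]
eef_rot: [[-0.989, -0.145, 0.013], [-0.145, 0.989, 0.006], [-0.014, 0.004, -1.0]]
force: [1.7, -0.1, 0.0]
opening: 0.0858
```

```bash
python3 look.py w10
```

```text
t 14.45 tcp [0.4288 0.0933 0.2053] yaw 98.36 z [ 0.013   0.0064 -0.9999] F [ 1.7 -0.1  0. ] open 0.0858
blue z12 {'rect': array([660.8, 130. ,  66.7,  61.2,   8.1]), 'circ': array([666.2, 130.6,  78.5]), 'px': array([319., 389.])} z60 [615.9 123.   57.1  52.4   8.1] [620.5 123.6  67.2]
blue z12 {'rect': array([ 374.9, -261.8,   89.3,   58.1,    1.6]), 'circ': array([ 375.8, -277.6,   92.3]), 'px': array([ 19., 116.])} z60 [ 371.  -212.5   76.5   49.8    1.6] [ 371.8 -226.    79.1]
yellow z12 {'rect': array([370.5, 328.3,  66.8,  64.4,   3.5]), 'circ': array([369.3, 325.4,  79.5]), 'px': array([551., 179.])} z60 [367.3 293.   57.2  55.2   3.5] [366.3 290.4  68.1]
yellow z12 {'rect': array([443.2, -94.8,  91.5,  90.4,  89.1]), 'circ': array([442.4, -95. ,  93.3]), 'px': array([131., 192.])} z60 [429.6 -69.5  78.4  77.4  89.1] [428.9 -69.7  79.9]
yellow z12 {'rect': array([423.7,  93.4,  93. ,  91.8,   8.1]), 'circ': array([423.9,  93.4, 128.2]), 'px': array([323., 191.])} z60 [412.9  91.8  79.6  78.6   8.1] [413.   91.8 109.8]
yellow POT centre [424.5958  93.415 ] yaw 98.1 width 78.67743771287893 | tool shift mm x,y 4.178227314139305 0.6911621002588981 turn 0.26126109007743875
```

View pics/w10.png

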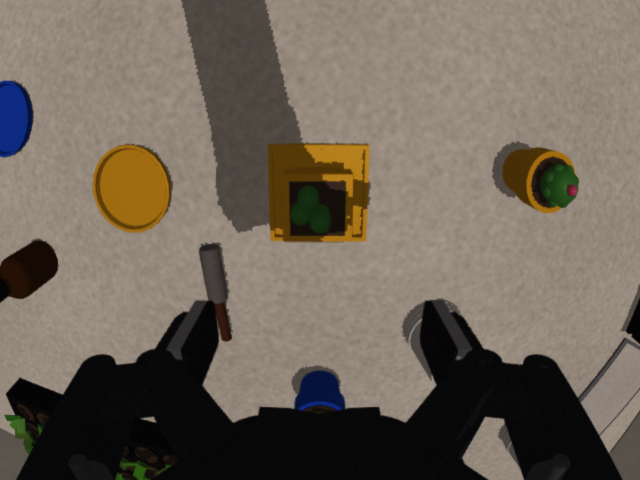

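The square yellow pot stands square in its saucer (saucer corners (269,145)–(368,241), soil centre (318,208)). The round yellow pot is at (540,180).

Request:
play_rows(
  rows=[
    [[0,0,0],[0.0053,0.0422,0],1],
    [[0,0,0],[0.0053,0.0422,0],1],
    [[0,0,0],[0.0053,0.0422,0],1],
    [[0,0,0],[0.0053,0.0422,0],1],
    [[0,0,0],[0.0053,0.0422,0],1],
  ],
)

```text
time: 15.0
eef_pos: [0.3651, 0.2972, 0.1969]
eef_rot: [[-0.989, -0.145, -0.002], [-0.145, 0.989, -0.002], [0.003, -0.002, -1.0]]
force: [0.6, -0.8, 0.8]
opening: 0.0855
```

Request:
play_rows(
  rows=[
    [[0,0,0],[0,0,0.02],1],
    [[0,0,0],[0,0,0],1],
    [[0,0,0],[0,0,0],1],
    [[0,0,0],[0,0,0],1],
  ],
)

```text
time: 15.4
eef_pos: [0.3672, 0.2952, 0.1785]
eef_rot: [[-0.99, -0.143, -0.001], [-0.143, 0.99, -0.001], [0.001, -0.001, -1.0]]
force: [0.1, -1.0, -0.5]
opening: 0.0851
```

```bash
sed -i 's/k=np.radians(an+90/k=a if len(sys.argv)>2 else np.radians(an+90/' look.py; python3 look.py w11 round | grep -E "tcp|POT"
```

```text
t 15.4 tcp [0.3672 0.2952 0.1785] yaw 98.22 z [-0.0006 -0.001  -1.    ] F [ 0.1 -1.  -0.5] open 0.0851
yellow POT centre [366.2239 297.7708] yaw 98.2245519294637 width 56.840745260479906 | tool shift mm x,y 0.6274258206388136 2.677530737048412 turn 0.0
```

View pics/w11.png

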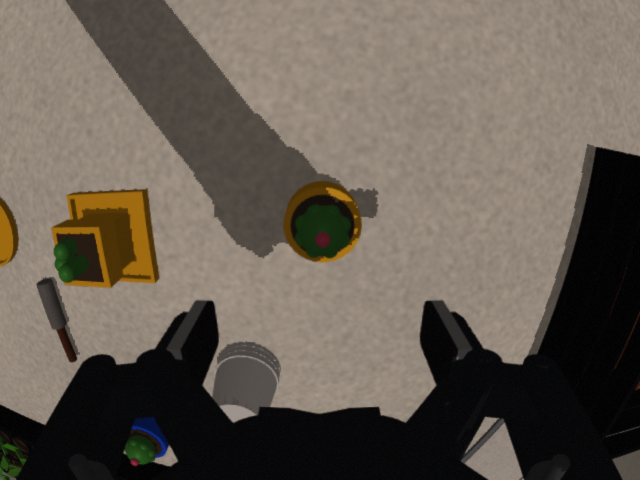

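Round yellow pot at (323,221), between the fingers; the cup at (245,385) is about 0.19 m away in x. Width reads 56.8 against 58 mm. Descending and grasping.

Request:
play_rows(
  rows=[
    [[0,0,0],[0,0.003,0.04],1],
    [[0,0,0],[0,0,0.04],1],
    [[0,0,0],[0,0,0.04],1],
    [[0,0,0],[0,0,0.022],1],
    [[0,0,0],[0,0,0],1],
  ],
)

```text
time: 15.95
eef_pos: [0.3647, 0.2968, 0.0343]
eef_rot: [[-0.99, -0.144, -0.005], [-0.144, 0.99, -0.005], [0.005, -0.004, -1.0]]
force: [-0.5, -0.0, 0.6]
opening: 0.0855
```

Request:
play_rows(
  rows=[
    [[0,0,0],[0,0,0],-1],
    [[0,0,0],[0,0,0],-1],
    [[0,0,0],[0,0,0],-1],
    [[0,0,0],[0,0,0],-1],
    [[0,0,0],[0,0,0],-1],
  ],
)

```text
time: 16.45
eef_pos: [0.3683, 0.3005, 0.039]
eef_rot: [[-0.989, -0.145, 0.003], [-0.145, 0.989, 0.003], [-0.004, 0.002, -1.0]]
force: [0.4, -2.3, 7.0]
opening: 0.0569
```

Request:
play_rows(
  rows=[
    [[0,0,0],[0,0,-0.03],-1],
    [[0,0,0],[0,0,-0.04],-1],
    [[0,0,0],[0,0,-0.04],-1],
    [[0,0,0],[0,0,-0.04],-1],
    [[0,0,0],[-0.002,-0.0448,0],-1],
  ],
)

```text
time: 16.95
eef_pos: [0.3778, 0.2655, 0.1944]
eef_rot: [[-0.988, -0.156, 0.012], [-0.156, 0.988, 0.016], [-0.015, 0.013, -1.0]]
force: [2.5, 0.7, -1.1]
opening: 0.0564
```

Request:
play_rows(
  rows=[
    [[0,0,0],[-0.002,-0.0448,0],-1],
    [[0,0,0],[-0.002,-0.0448,0],-1],
    [[0,0,0],[-0.002,-0.0448,0],-1],
    [[0,0,0],[-0.002,-0.0448,0],-1],
    [[0,0,0],[-0.002,-0.0448,0],-1],
  ],
)

```text
time: 17.45
eef_pos: [0.417, 0.0339, 0.1871]
eef_rot: [[-0.989, -0.146, 0.001], [-0.146, 0.989, 0.002], [-0.001, 0.001, -1.0]]
force: [1.1, 0.2, -1.7]
opening: 0.0566
```

Request:
play_rows(
  rows=[
    [[0,0,0],[-0.002,-0.0448,0],-1],
    [[0,0,0],[-0.002,-0.0448,0],-1],
    [[0,0,0],[0,0,0],-1],
    [[0,0,0],[0,0,0],-1],
    [[0,0,0],[0,0,0],-1],
  ],
)

```text
time: 17.95
eef_pos: [0.4339, -0.0513, 0.1867]
eef_rot: [[-0.989, -0.147, -0.0], [-0.147, 0.989, 0.001], [0.0, 0.001, -1.0]]
force: [-0.3, 0.1, -2.9]
opening: 0.0565
```

```bash
python3 look.py w12 round
```

```text
t 17.95 tcp [ 0.4339 -0.0513  0.1867] yaw 98.46 z [-0.0003  0.0011 -1.    ] F [-0.3  0.1 -2.9] open 0.0565
blue z12 {'rect': array([689.2, 159.9,  92.4,  40.4,  42.2]), 'circ': array([685.6, 163.9,  92.4]), 'px': array([455., 421.])} z60 [638.7 126.3  78.4  34.3  42.2] [635.6 129.7  78.4]
blue z12 {'rect': array([ 520.4, -409. ,   72. ,  101.5,   64.6]), 'circ': array([ 517. , -408.2,  118. ]), 'px': array([ 22., 254.])} z60 [ 495.4 -356.5   61.1   86.2   64.6] [ 492.5 -355.9  100.1]
blue z12 {'rect': array([ 375.2, -282.5,   89.4,   92.3,    4.2]), 'circ': array([ 375.3, -282.7,   93.9]), 'px': array([ 90., 119.])} z60 [ 372.1 -249.1   75.8   78.4    4.2] [ 372.3 -249.3   79.7]
yellow z12 {'rect': array([424.7,  98.8,  97.8, 109.1,   8.3]), 'circ': array([424.9,  98.6, 143.7]), 'px': array([478., 218.])} z60 [414.2  74.5  83.   92.6   8.3] [414.4  74.3 121.9]
yellow z12 {'rect': array([500.1, -48.7, 226.6, 149.1,  16.3]), 'circ': array([501.6, -46.9, 243.1]), 'px': array([304., 254.])} z60 [478.2 -50.8 192.3 126.6  16.3] [479.4 -49.2 206.3]
yellow POT centre [538.1019 -42.6066] yaw 98.4615853334853 width 140.17122448532544 | tool shift mm x,y -104.31007443231577 -6.7042733213688015 turn 0.0
```

View pics/w12.png

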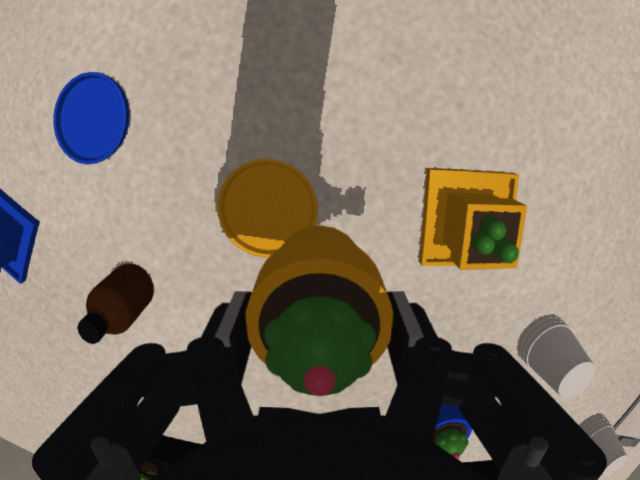

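Round yellow pot held at (320,300), the round yellow saucer at (267,207), bystanders untouched. The far rim is hidden by the cactus, so I fit the centre from the visible rim sides.

```bash
cat > fit.py <<'E'
import sys
from h import *
from scipy.optimize import least_squares
name,col,z,tx,ty,yaw=sys.argv[1],sys.argv[2],*map(float,sys.argv[3:7])
c=dict(np.load(f"pics/{name}.npz"));m=mask(cv2.imread(f"pics/{name}.png"),col)
pts=[]
for v in range(324,362,2):
    u=np.flatnonzero(m[v,230:400])+230
    l,rr=u[u<320],u[u>320]
    if len(l):pts.append([l.min()-.5,v])
    if len(rr):pts.append([rr.max()+.5,v])
p=plane(c,pts,z,1)*1000-[tx*1000,ty*1000];a=np.radians(yaw)
q=np.c_[p@[-np.sin(a),np.cos(a)],p@[np.cos(a),np.sin(a)]]
f=least_squares(lambda k:np.hypot(*(q-k[:2]).T)-29,[0,0],loss='soft_l1');print(f.x,np.abs(f.fun).round(1),len(pts))
E
python3 fit.py w12 yellow .208 .4339 -.0513 98.46
```

```text
[2.7247 0.7972] [1.  0.9 0.9 0.8 0.8 1.1 0.6 0.9 0.8 0.7 0.6 0.5 0.3 0.2 0.  0.3 0.1 0.
 0.2 0.  0.2 0.  0.3 0.  0.  0.1 0.1 0.2 0.1 0.  0.1 0.2 0.3 0.1 0.2 0.
 0.2 0.3] 38
```

Request:
play_rows(
  rows=[
    [[0,0,0],[-0.0025,-0.0235,0],-1],
    [[0,0,0],[-0.0025,-0.023,0.03],-1],
    [[0,0,0],[0,0,0.04],-1],
    [[0,0,0],[0,0,0.04],-1],
    [[0,0,0],[0,0,0],-1],
  ],
)

```text
time: 18.5
eef_pos: [0.4403, -0.0956, 0.0718]
eef_rot: [[-0.989, -0.149, -0.014], [-0.149, 0.989, -0.0], [0.014, 0.002, -1.0]]
force: [-1.9, 0.4, -2.7]
opening: 0.0561
```

Request:
play_rows(
  rows=[
    [[0,0,0],[0,0,0],-1],
    [[0,0,0],[0,0,0],-1],
  ],
)

```text
time: 18.7
eef_pos: [0.4483, -0.0973, 0.0788]
eef_rot: [[-0.989, -0.147, 0.004], [-0.147, 0.989, 0.0], [-0.004, -0.0, -1.0]]
force: [0.6, 1.8, -3.0]
opening: 0.0563
```

Request:
play_rows(
  rows=[
    [[0,0,0],[0,0,0.01],-1],
    [[0,0,0],[0,0,0.01],-1],
    [[0,0,0],[0,0,0],-1],
    [[0,0,0],[0,0,0],-1],
    [[0,0,0],[0,0,0],-1],
  ],
)

```text
time: 19.2
eef_pos: [0.4462, -0.098, 0.0569]
eef_rot: [[-0.989, -0.145, 0.0], [-0.145, 0.989, -0.0], [-0.0, -0.0, -1.0]]
force: [0.1, -0.5, -2.6]
opening: 0.0567
```

Request:
play_rows(
  rows=[
    [[0,0,0],[0,0.001,0.007],-1],
    [[0,0,0],[0,0,0.006],-1],
    [[0,0,0],[0,0,0],-1],
    [[0,0,0],[0,0,0],-1],
    [[0,0,0],[0,0,0],-1],
  ],
)

```text
time: 19.7
eef_pos: [0.4457, -0.0969, 0.0436]
eef_rot: [[-0.989, -0.146, -0.001], [-0.146, 0.989, -0.0], [0.001, -0.0, -1.0]]
force: [0.8, 1.2, -3.1]
opening: 0.0567
```

Request:
play_rows(
  rows=[
    [[0,0,0],[0,0,0],1],
    [[0,0,0],[0,0,0],1],
    [[0,0,0],[0,0,0],1],
    [[0,0,0],[0,0,0],1],
    [[0,0,0],[0,0,0],1],
  ],
)

```text
time: 20.2
eef_pos: [0.4461, -0.0969, 0.0439]
eef_rot: [[-0.989, -0.146, 0.0], [-0.146, 0.989, 0.0], [-0.0, -0.0, -1.0]]
force: [-0.8, -0.5, -0.2]
opening: 0.0856
```

Request:
play_rows(
  rows=[
    [[0,0,0],[0,0,-0.03],1],
    [[0,0,0],[0,0,-0.04],1],
    [[0,0,0],[0,0,-0.045],1],
    [[0,0,0],[0,0,-0.045],1],
    [[0,0,0],[0,0,0],1],
  ],
)

```text
time: 20.7
eef_pos: [0.4511, -0.0978, 0.2101]
eef_rot: [[-0.989, -0.145, 0.014], [-0.145, 0.989, 0.002], [-0.014, -0.0, -1.0]]
force: [0.7, -0.7, -0.1]
opening: 0.0854
```

```bash
python3 look.py w13 round
```

```text
t 20.7 tcp [ 0.4511 -0.0978  0.2101] yaw 98.35 z [ 0.0142  0.0017 -0.9999] F [ 0.7 -0.7 -0.1] open 0.0854
blue z12 {'rect': array([ 524.3, -439.7,  120.6,  131.6,   64.5]), 'circ': array([ 529.4, -427.9,  158.9]), 'px': array([ 38., 216.])} z60 [ 502.6 -392.9  103.6  113.    64.5] [ 506.9 -382.8  136.4]
blue z12 {'rect': array([ 375.7, -284. ,   89.7,   91. ,   43.2]), 'circ': array([ 375.8, -283.8,   92.3]), 'px': array([141.,  97.])} z60 [ 374.9 -259.2   77.    78.1   43.2] [ 375.  -259.    79.3]
yellow z12 {'rect': array([422.9, 101. ,  93.3, 116.8,   7.8]), 'circ': array([422.9, 100.6, 147. ]), 'px': array([517., 200.])} z60 [415.5  71.3  80.1 100.3   7.8] [415.5  71.  126.2]
yellow z12 {'rect': array([443.3, -96.4,  90.4,  90.2,  60.3]), 'circ': array([444.5, -95.7,  93.7]), 'px': array([320., 185.])} z60 [432.9 -98.1  77.6  77.5  60.3] [434.  -97.5  80.4]
yellow POT centre [444.9882 -96.5566] yaw 98.34878722850227 width 76.78490303997133 | tool shift mm x,y 5.906279782684853 2.0842493439310292 turn 0.0
```

View pics/w13.png

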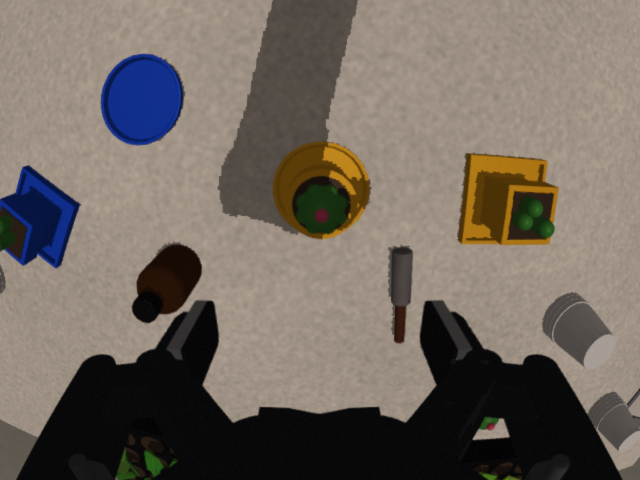

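The round yellow pot is centred in its saucer at (321,190). On to the round blue pot.

Request:
play_rows(
  rows=[
    [[0,0,0],[-0.0347,0.0277,0],1],
    [[0,0,0],[-0.0347,0.0277,0],1],
    [[0,0,0],[-0.0347,0.0277,0],1],
    [[0,0,0],[-0.0347,0.0277,0],1],
    [[0,0,0],[-0.0347,0.0277,0],1],
  ],
)

```text
time: 21.25
eef_pos: [0.5971, 0.0667, 0.2014]
eef_rot: [[-0.989, -0.146, -0.004], [-0.146, 0.989, -0.001], [0.004, -0.0, -1.0]]
force: [1.5, -0.3, 0.4]
opening: 0.0853
```

Request:
play_rows(
  rows=[
    [[0,0,0],[-0.0347,0.0277,0],1],
    [[0,0,0],[-0.0347,0.0277,0],1],
    [[0,0,0],[0,0,0.01],1],
    [[0,0,0],[0,0,0.01],1],
    [[0,0,0],[0,0,0],1],
  ],
)

```text
time: 21.75
eef_pos: [0.6551, 0.1282, 0.1797]
eef_rot: [[-0.99, -0.144, -0.007], [-0.144, 0.99, -0.003], [0.008, -0.002, -1.0]]
force: [0.4, -1.0, -0.0]
opening: 0.0855
```

Request:
play_rows(
  rows=[
    [[0,0,0],[0,0,0],1],
    [[0,0,0],[0,0,0],1],
    [[0,0,0],[0,0,0],1],
  ],
)

```text
time: 22.05
eef_pos: [0.6582, 0.1294, 0.1847]
eef_rot: [[-0.99, -0.144, 0.001], [-0.144, 0.99, 0.001], [-0.001, 0.0, -1.0]]
force: [-0.0, -0.2, -0.6]
opening: 0.0855
```

```bash
python3 look.py w14 round | grep -E "tcp|POT"
```

```text
t 22.05 tcp [0.6582 0.1294 0.1847] yaw 98.29 z [ 0.0012  0.0006 -1.    ] F [-0.  -0.2 -0.6] open 0.0855
blue POT centre [657.8278 129.0584] yaw 98.28975893915427 width 56.65114965229324 | tool shift mm x,y 0.3709471810674761 -0.2849085954305977 turn 0.0
```

View pics/w14.png

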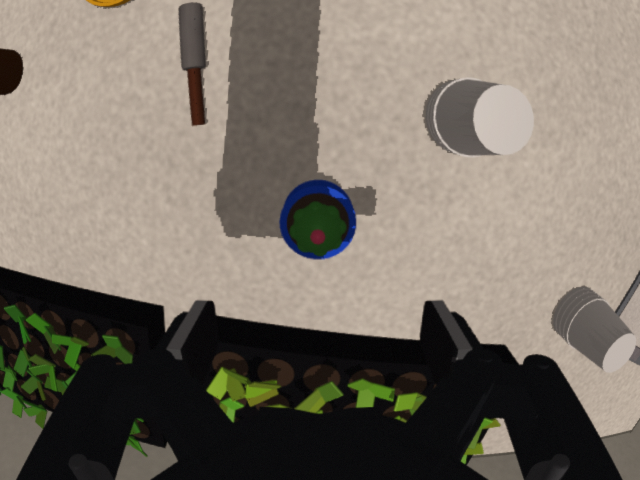

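Round blue pot at (318,220), width 56.7 mm, already centred between the jaws. The seed tray edge at row ~330 is about 0.1 m beyond. Grasping.

Request:
play_rows(
  rows=[
    [[0,0,0],[0,0,0.04],1],
    [[0,0,0],[0,0,0.04],1],
    [[0,0,0],[0,0,0.04],1],
    [[0,0,0],[0,0,0.025],1],
    [[0,0,0],[0,0,0],1],
  ],
)

```text
time: 22.6
eef_pos: [0.6539, 0.1299, 0.0344]
eef_rot: [[-0.989, -0.146, -0.009], [-0.146, 0.989, -0.002], [0.009, -0.001, -1.0]]
force: [-1.5, 1.0, 0.6]
opening: 0.0855
```

Request:
play_rows(
  rows=[
    [[0,0,0],[0,0,0],1],
    [[0,0,0],[0,0,0],1],
    [[0,0,0],[0,0,0],1],
  ],
)

```text
time: 22.9
eef_pos: [0.6602, 0.1306, 0.0415]
eef_rot: [[-0.989, -0.146, 0.005], [-0.146, 0.989, 0.001], [-0.005, 0.001, -1.0]]
force: [0.4, 0.8, 0.3]
opening: 0.0854
```

Request:
play_rows(
  rows=[
    [[0,0,0],[0,0,0],-1],
    [[0,0,0],[0,0,0],-1],
    [[0,0,0],[0,0,0],-1],
    [[0,0,0],[0,0,0],-1],
    [[0,0,0],[0,0,0],-1],
  ],
)

```text
time: 23.4
eef_pos: [0.6593, 0.1303, 0.0403]
eef_rot: [[-0.989, -0.146, 0.002], [-0.146, 0.989, 0.0], [-0.002, 0.0, -1.0]]
force: [-1.0, 0.1, 5.9]
opening: 0.0565
```

Request:
play_rows(
  rows=[
    [[0,0,0],[0,0,-0.03],-1],
    [[0,0,0],[0,0,-0.04],-1],
    [[0,0,0],[0,0,-0.04],-1],
    [[0,0,0],[0,0,-0.04],-1],
    [[0,0,0],[0,0,0],-1],
  ],
)

```text
time: 23.9
eef_pos: [0.6624, 0.1307, 0.1957]
eef_rot: [[-0.989, -0.145, 0.012], [-0.145, 0.989, 0.003], [-0.012, 0.002, -1.0]]
force: [0.9, 0.1, -0.7]
opening: 0.0564
```

Request:
play_rows(
  rows=[
    [[0,0,0],[0.0308,-0.0336,0],-1],
    [[0,0,0],[0.0308,-0.0336,0],-1],
    [[0,0,0],[0.0308,-0.0336,0],-1],
    [[0,0,0],[0.0308,-0.0336,0],-1],
    [[0,0,0],[0.0308,-0.0336,0],-1],
  ],
)

```text
time: 24.4
eef_pos: [0.5275, -0.0594, 0.1871]
eef_rot: [[-0.989, -0.146, -0.003], [-0.146, 0.989, -0.0], [0.003, 0.0, -1.0]]
force: [0.9, -0.2, -1.7]
opening: 0.0565
```

Request:
play_rows(
  rows=[
    [[0,0,0],[0.0308,-0.0336,0],-1],
    [[0,0,0],[0.0308,-0.0336,0],-1],
    [[0,0,0],[0.0308,-0.0336,0],-1],
    [[0,0,0],[0.0308,-0.0336,0],-1],
    [[0,0,0],[0,0,0],-1],
  ],
)

```text
time: 24.9
eef_pos: [0.4215, -0.2152, 0.1874]
eef_rot: [[-0.991, -0.134, -0.004], [-0.134, 0.991, -0.001], [0.004, 0.0, -1.0]]
force: [0.4, 0.5, -1.1]
opening: 0.0565
```

Request:
play_rows(
  rows=[
    [[0,0,0],[0,0,0],-1],
    [[0,0,0],[0,0,0],-1],
    [[0,0,0],[0,0,0],-1],
  ],
)

```text
time: 25.2
eef_pos: [0.4285, -0.2075, 0.1883]
eef_rot: [[-0.989, -0.149, -0.001], [-0.149, 0.989, 0.0], [0.001, 0.0, -1.0]]
force: [-0.4, -0.5, -2.0]
opening: 0.0566
```

```bash
python3 look.py w15 round
```

```text
t 25.2 tcp [ 0.4285 -0.2075  0.1883] yaw 98.57 z [-0.0009  0.0002 -1.    ] F [-0.4 -0.5 -2. ] open 0.0566
blue z12 {'rect': array([ 528.1, -193.3,  162.7,  148.9,   11.8]), 'circ': array([ 535.8, -193. ,  178.1]), 'px': array([316., 303.])} z60 [ 501.3 -197.1  138.2  126.5   11.8] [ 507.8 -196.8  151.3]
blue z12 {'rect': array([ 526.7, -433.5,  100.7,  129.6,   64.4]), 'circ': array([ 522.2, -426.9,  146.9]), 'px': array([ 91., 263.])} z60 [ 500.  -401.1   85.5  110.1   64.4] [ 496.2 -395.5  124.8]
blue z12 {'rect': array([ 375.8, -284.6,   89.7,   89.4,    5.8]), 'circ': array([ 375.6, -284.8,   90.3]), 'px': array([237., 135.])} z60 [ 371.9 -274.7   76.2   75.9    5.8] [ 371.7 -274.8   76.7]
yellow z12 {'rect': array([425.1, 111. , 102.9, 143.7,   8.1]), 'circ': array([425.1, 110.6, 175.4]), 'px': array([598., 255.])} z60 [413.8  61.4  87.4 122.1   8.1] [413.8  61.  149. ]
yellow z12 {'rect': array([447.7, -91.3, 107.8,  90.3,  52.4]), 'circ': array([448.1, -90.5, 110. ]), 'px': array([432., 236.])} z60 [ 433.  -110.4   91.5   76.7   52.4] [ 433.3 -109.7   93.4]
```

View pics/w15.png

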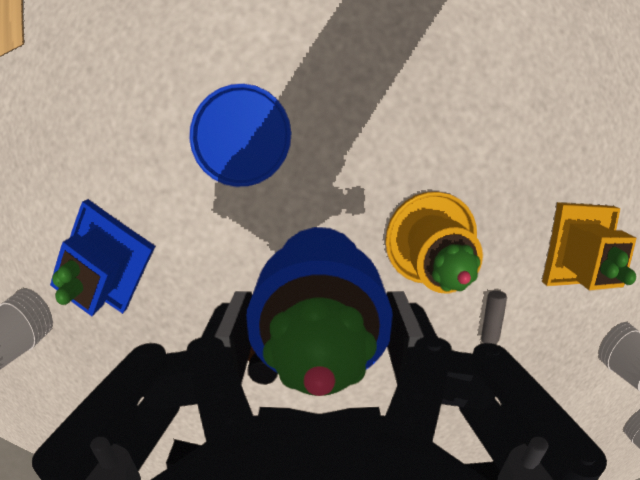

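Round blue pot held at (320,300), saucer at (240,135); the other three pots stand in place, and the bottle cap at (263,372) is well behind.

```bash
python3 fit.py w15 blue .208 .4285 -.2075 98.57; python3 -c "
from h import *
s=r.sense();print(s['eef_pos'])"
```

```text
[0.4351 0.7482] [0.7 0.4 0.6 0.4 0.5 0.3 0.4 0.2 0.3 0.4 0.5 0.2 0.2 0.  0.  0.1 0.1 0.1
 0.2 0.5 0.2 0.4 0.2 0.4 0.2 0.3 0.1 0.3 0.  0.2 0.2 0.  0.4 0.2 0.2 0.3
 0.2 0.3] 38
[ 0.4286 -0.2077  0.1884]
```

Request:
play_rows(
  rows=[
    [[0,0,0],[0.021,-0.0232,0],-1],
    [[0,0,0],[0.021,-0.0232,0],-1],
    [[0,0,0],[0.021,-0.0231,0],-1],
    [[0,0,0],[0,0,0.03],-1],
    [[0,0,0],[0,0,0.03],-1],
  ],
)

```text
time: 25.75
eef_pos: [0.3772, -0.2881, 0.1292]
eef_rot: [[-0.989, -0.145, 0.004], [-0.145, 0.989, -0.001], [-0.004, -0.002, -1.0]]
force: [0.1, 0.7, -1.8]
opening: 0.0566
```

Request:
play_rows(
  rows=[
    [[0,0,0],[0,0,0.03],-1],
    [[0,0,0],[0,0,0.015],-1],
    [[0,0,0],[0,0,0.01],-1],
    [[0,0,0],[0,0,0],-1],
    [[0,0,0],[0,0,0],-1],
  ],
)

```text
time: 26.25
eef_pos: [0.3765, -0.2873, 0.0743]
eef_rot: [[-0.989, -0.147, 0.001], [-0.147, 0.989, -0.001], [-0.001, -0.001, -1.0]]
force: [0.2, 0.1, -1.8]
opening: 0.0565
```

Request:
play_rows(
  rows=[
    [[0,0,0],[0,0,0],-1],
    [[0,0,0],[0,0,0],-1],
    [[0,0,0],[0,0,0],-1],
  ],
)

```text
time: 26.55
eef_pos: [0.3762, -0.2874, 0.0745]
eef_rot: [[-0.989, -0.146, 0.002], [-0.146, 0.989, -0.0], [-0.002, -0.001, -1.0]]
force: [0.0, -0.7, -2.6]
opening: 0.0565
```

Request:
play_rows(
  rows=[
    [[0,0,0],[-0.0005,0.0015,0.015],-1],
    [[0,0,0],[0,0,0.01],-1],
    [[0,0,0],[0,0,0.005],-1],
    [[0,0,0],[0,0,0],-1],
    [[0,0,0],[0,0,0],-1],
  ],
)

```text
time: 27.05
eef_pos: [0.3756, -0.2853, 0.0442]
eef_rot: [[-0.989, -0.145, -0.001], [-0.145, 0.989, 0.002], [0.001, 0.002, -1.0]]
force: [-1.4, 1.5, 5.3]
opening: 0.0567
```

Request:
play_rows(
  rows=[
    [[0,0,0],[0,0,0],-1],
    [[0,0,0],[0,0,0],1],
    [[0,0,0],[0,0,0],1],
    [[0,0,0],[0,0,0],1],
    [[0,0,0],[0,0,0],1],
  ],
)

```text
time: 27.55
eef_pos: [0.376, -0.2858, 0.0438]
eef_rot: [[-0.989, -0.146, 0.0], [-0.146, 0.989, -0.0], [-0.0, -0.0, -1.0]]
force: [0.1, -0.3, -0.2]
opening: 0.0854
```

Request:
play_rows(
  rows=[
    [[0,0,0],[0,0,0],1],
    [[0,0,0],[0,0,-0.03],1],
    [[0,0,0],[0,0,-0.04],1],
    [[0,0,0],[0,0,-0.045],1],
    [[0,0,0],[0,0,-0.045],1],
  ],
)

```text
time: 28.05
eef_pos: [0.3751, -0.2855, 0.2048]
eef_rot: [[-0.989, -0.145, -0.002], [-0.145, 0.989, 0.0], [0.002, 0.0, -1.0]]
force: [2.6, 0.6, 0.8]
opening: 0.085
```

Request:
play_rows(
  rows=[
    [[0,0,0],[0,0,-0.03],1],
    [[0,0,0],[0,0,0],1],
    [[0,0,0],[0,0,0],1],
    [[0,0,0],[0,0,0],1],
  ],
)

```text
time: 28.45
eef_pos: [0.3749, -0.2849, 0.2324]
eef_rot: [[-0.989, -0.146, -0.002], [-0.146, 0.989, 0.001], [0.002, 0.001, -1.0]]
force: [-1.0, -0.5, 0.0]
opening: 0.085
```

```bash
python3 look.py w16 round; python3 -c "
from h import *
cv2.imwrite('pics/side1.png',r.camera('side'))"
```

```text
t 28.45 tcp [ 0.3749 -0.2849  0.2324] yaw 98.38 z [-0.0025  0.0012 -1.    ] F [-1.  -0.5  0. ] open 0.085
blue z12 {'rect': array([ 525.8, -430.2,   91.2,  124.6,   64.5]), 'circ': array([ 523.8, -428.2,  145.1]), 'px': array([179., 291.])} z60 [ 495.4 -412.4   79.1  108.2   64.5] [ 493.7 -410.6  125.9]
blue z12 {'rect': array([ 375.4, -285.2,   89.7,   89.5,   61.8]), 'circ': array([ 376.1, -285. ,   91.5]), 'px': array([318., 199.])} z60 [ 365.  -286.6   77.8   77.7   61.8] [ 365.6 -286.4   79.4]
yellow z12 {'rect': array([427.3, 111.6, 111.2, 147.5,   8.1]), 'circ': array([427.8, 111.9, 182.2]), 'px': array([601., 279.])} z60 [409.9  57.8  96.5 128.    8.1] [410.4  58.  158.1]
yellow z12 {'rect': array([447.3, -90.8, 112.6,  89. ,  52.4]), 'circ': array([448.4, -88.5, 118.1]), 'px': array([466., 270.])} z60 [ 427.4 -117.9   97.7   77.2   52.4] [ 428.3 -115.9  102.5]
blue POT centre [ 375.8615 -284.9299] yaw 98.38212306920518 width 77.66641742727018 | tool shift mm x,y -0.9364837280393655 -0.2154220278393114 turn 0.0
```

View pics/w16.png

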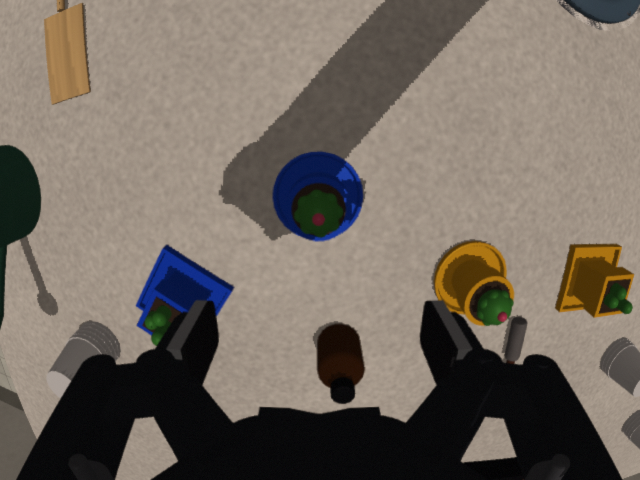

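View pics/side1.png

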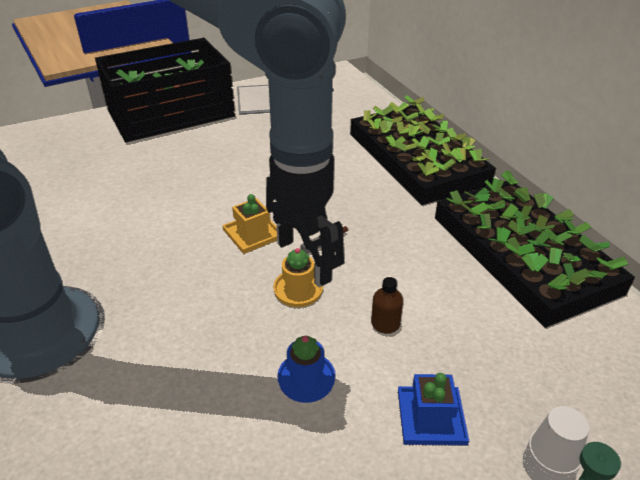

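The side view shows all four pots upright in their saucers. The bottle is at the same pixels as at the start, about (388,305), and the gripper is clear.

```bash
python3 -c "
from rig import r
print(r.finish_job())"
```

```text
the job is handed in; nothing more can be done
None
```

All four potted cacti are standing upright in the saucers that match their colour and shape, and the job was handed in at about 28.5 s of the 122 s allowed.

- **Centring:** by the wrist-camera fixes and release poses, each pot is within about 2 mm of its saucer's centre. The square blue pot is the furthest out, at roughly 2 mm.
- **Square pots:** they were released within about 0.5° of their saucers' sides.
- **Bystanders:** the last side and wrist pictures show the brown bottle where it started. The cup at the right is also where it started. The arm hid the two left-hand cups in the side picture; in the wrist pictures they were standing, and the gripper passed above or well clear of them.
- **Forces:** the force readings at the end of each move never went above about 7 N.
- **Disagreements:**
  - The top and wrist cameras differed by up to 2.5 mm on where the saucers are, so I used values between the two.
  - I measured the two round pots' offset in the grip by fitting a circle to the visible rim sides, because the cactus hid the far rim; this agreed with the pre-grasp estimate to about 1 mm.
  - I judged the round pots' final centring from pictures and release poses, not from a separate rim measurement.

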